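Clear the bottle and load the sample carriage

TASK

The amber bottle is standing in the way of the instrument's loading carriage: first set it upright in the shallow white tray. Then pull the carriage out by its handle to its stop and stand the two lidded white sample jars upright in its two pockets, one in each. Keep bottle and jars upright, set them down rather than dropping them, and leave the steel beaker where it is.

Things in the scene. Friction and masses are not known exactly. Their poses are not given: they have to be found in the camera images.
- counter: Fixed white bench instrument, 260 mm deep, 220 mm wide, 135 mm high. Origin: middle of its front face, at table level. Its own -x points out of the front (the way the carriage comes out), roughly to world -y; its y runs along the front, z is up. A slot 116 mm wide and 115 mm high in the front holds the carriage; the rest of the front is closed.
- carriage (a joint): How far the loading carriage is pulled out of the instrument, in m: about 0 when in, 0.19 at its stop, growing along the instrument's -x. It slides with about 2.5 N of friction, has no spring and stays where it is left.
- handle (a point): Middle of the carriage's handle bar: a level round steel bar, 12 mm thick and 80 mm long, parallel to the instrument's front (its y), 85 mm above the table, standing 60 mm in front of the carriage's 50 mm high front plate (108 mm wide). At each end a 12 mm bar slopes down from it to the plate. From above it can be pinched across, one finger in front and one behind. Axes as the instrument's.
- pocket_outer (a point): Centre of the floor of the carriage's pocket nearer the handle (101 mm behind the handle bar). The pocket is square, 60 mm by 60 mm, 40 mm deep; its floor lies 11 mm and its rim 51 mm above the table. The grey pocket box is 70 mm wide outside with 5 mm walls. Inside the instrument until the carriage is pulled out; with the carriage at its stop it lies 149 mm in front of the instrument's face.
- pocket_inner (a point): The same for the other pocket, 65 mm farther in (towards the instrument); with the carriage at its stop it lies 84 mm in front of the instrument's face.
- bottle: Amber glass bottle with black cap, loose, standing on the table in the carriage's path: 54 mm diameter up to 76 mm height, then a shoulder to a cap of 34 mm diameter (90 to 108 mm high). About 0.25 kg. Origin: centre of its underside, z up.
- tray: Shallow white plastic tray, fixed to the table, 130 mm square, 20 mm high, walls 5 mm. Origin: centre of its underside; z up, x and y along its sides.
- tray_in (a point): Centre of the tray's inner floor, axes as the tray's.
- jar_a: White plastic sample jar with flat screw lid, a loose plain closed cylinder 50 mm in diameter and 95 mm high, about 0.14 kg, standing on the table. Origin: centre of its underside, z up.
- jar_b: The second sample jar, identical to jar_a.
- beaker: Open stainless steel beaker, 68 mm wide at the rim and 75 mm high, loose, standing in the row with the jars; not to be moved. Origin: centre of its underside.
There are look-alikes about, which are no part of the job. What is shaped like the jar_a but blue is not meant. What is shaped like the jar_b but blue is not meant.

How it is judged:
By the outcome, as a careful person would: the job done as asked, in the order asked, and still so for the second after the job is handed in, with the robot touching nothing.
It also fails if it takes over 72 s, if anything falls off the work surface, if the arm or the gripper's body presses on something with over 40 N, if the wrist force passes 120 N, or if a joint passes its speed limit or range.

ROBOT

A 6-joint arm with a two-finger parallel gripper is mounted at the origin on the work surface. World frame = base frame: x ahead of the robot, y to its left, z up, the work surface at z = 0. Lengths are in m, angles in rad, forces in N, time in s.
With the tool pointing down it reaches from about 0.325 to 0.9 m from the base axis. Payload 3.5 kg.
Tool frame: the origin (TCP) lies midway between the tips of the shut fingers; the grasp point (between the pads) lies 19 mm behind it; x points along the fingers, y is the direction in which the jaws open and shut, and the axes are right-handed (so a half turn about x gives the same grasp; the last joint's range is limited). The gripper opens to 85 mm and grips with 20 to 120 N. Pads are 22 mm wide; open, the fingers measure 114 mm over their backs; the gripper's body (76 mm by 85 mm) begins 54 mm behind the grasp point. The pads swing forward as they close: fully open they stand 13 mm farther back than shut.
Start: joints at [1.161, 0.276, -0.026, 1.268, 0, 1.467], TCP at [0.189, 0.596, 0.231] pointing down, gripper open.
Joint ranges: [-3.12, 3.12], [-0.85, 1.88], [-1.08, 1.24], [-1.95, 2.15], [-1.57, 1.53], [-3.14, 3.14]. Speed limits (rad/s): [2.57, 2.57, 3.14, 3.14, 3.14, 3.14].

INTERFACE

Orientations are given as a rotation vector (axis times angle).
In Python, from workcell import arm, capture, camera_params gives the robot as it stands. Calls block until the motion is done:
- arm.move_pose(position, orientation): joint-space move of the TCP to a pose.
- arm.movel(position, rate=0.15, rot=None): straight line of the TCP; rot=None keeps the orientation; rate is the mean speed in m/s.
- arm.move_j(angles): joint-space move.
- arm.move_gripper(opening): finger opening in m; the grip force is fixed at half the most; returns when the fingers have stopped.
- arm.hold(seconds).
- arm.solve_ik(position, orientation): joint angles nearest the present ones, or None.
- arm.observe(): the state.
- capture(name): name is "scene" or "top" or "wrist"; returns the picture (400x640x3 uint8, blue, green, red); there is no depth.
- camera_params(name): a dict with "fov_y" (degrees; the focal length in pixels is half the picture's height over the tangent of half this angle, whatever the lens; pixels are square), "cx", "cy" (the principal point, pixels), "dist_coeffs" ([k1, k2, p1, p2, k3] as OpenCV has them; the pictures are not rectified), "R" (3x3) and "t" (3): a world point X has camera coordinates R X + t; the wrist camera has in their place "T_tool_cam" (4x4, takes a point from camera to tool coordinates, whose origin is the TCP and whose axes are the tool frame's). Camera axes: x right, y down, z forward; pixel columns grow to the right and rows downward; lengths in m; the calibration is good to about 2 mm. A picture is of the moment at which its call begins: read the wrist's pose just before it. camera_params takes no time and is no camera call.
A pose or a line that the arm cannot do raises arm.IKError and nothing moves.
- arm.sign_off(): hands the job in, once; it reports no verdict.
The state is a dict: "clock": time; "joints": joint angles; "qd": joint speeds; "effort": joint torques, N m; "eef_pos": TCP position; "tcp_rot": TCP orientation; "ft_force": force on the tool from outside, world axes, zero at the start; "wrist_torque": the same for the moment, N m; "grip_width": finger opening in m.
Only numpy, scipy, OpenCV 4.12 (cv2) and the standard library are available. Lean on these libraries where they do the work, as an engineer would, in place of code of your own. Each camera call takes 0.05 s, during which the arm holds its last target. There are 200 camera calls.

## Working session

There is one attempt and no reset: what is moved stays moved. The work goes in short steps, each a Python script; the robot and the scene stay as the last script left them, time stands still between calls to the robot, and variables do not carry over. Pictures are saved under pics/ and viewed, about 8 in all and at most 12, crops included, and the job is handed in when it is done.

```bash
mkdir -p pics; ls
python3 - <<'E'
from workcell import arm,capture,camera_params
import cv2
for n in("scene","top"):
    cv2.imwrite(f"pics/{n}0.png",capture(n)); print(n,camera_params(n))
print(camera_params("wrist")); o=arm.observe(); print(o["eef_pos"],o["tcp_rot"],o["clock"],o["grip_width"])
E
```

```text
pics
scene {'fov_y': 50.686118328273324, 'cx': 320.654043340586, 'cy': 196.87975530261488, 'dist_coeffs': array([0.01435773, 0.        , 0.        , 0.        , 0.        ]), 'R': array([[-0.44557678,  0.89509862,  0.01611787],
       [ 0.69577748,  0.35757235, -0.62292513],
       [-0.56334273, -0.26634652, -0.7821154 ]]), 't': array([ 0.29199287, -0.30786608,  1.42528994])}
top {'fov_y': 46.49293360474112, 'cx': 319.96007270937037, 'cy': 193.16330396291903, 'dist_coeffs': array([-0.12011801,  0.        ,  0.        ,  0.        ,  0.        ]), 'R': array([[ 0.0253117 , -0.99966923,  0.00455464],
       [-0.99716479, -0.02557073, -0.07077086],
       [ 0.07086391, -0.0027504 , -0.9974822 ]]), 't': array([-0.05934402,  0.56246683,  1.16956329])}
{'fov_y': 70.06305565010618, 'cx': 325.51851999628525, 'cy': 200.3612677933769, 'dist_coeffs': array([0.01683192, 0.        , 0.        , 0.        , 0.        ]), 'T_tool_cam': array([[-4.24934838e-04, -3.09806830e-01,  9.50799426e-01,
        -1.43521964e-01],
       [ 9.99999543e-01,  6.82465030e-04,  6.69296757e-04,
        -2.34810113e-04],
       [-8.56240065e-04,  9.50799276e-01,  3.09806398e-01,
        -8.01640317e-02],
       [ 0.00000000e+00,  0.00000000e+00,  0.00000000e+00,
         1.00000000e+00]])}
[0.18849592 0.59516065 0.23027089] [ 0.23926602  1.55783354 -0.24233797] 0.1 0.08540421685409293
```

View pics/scene0.png

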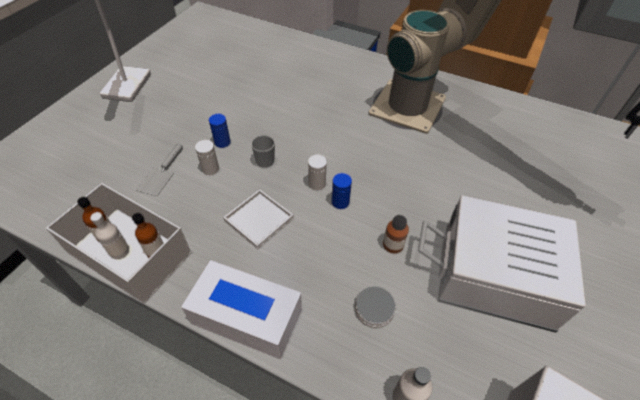

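View pics/top0.png

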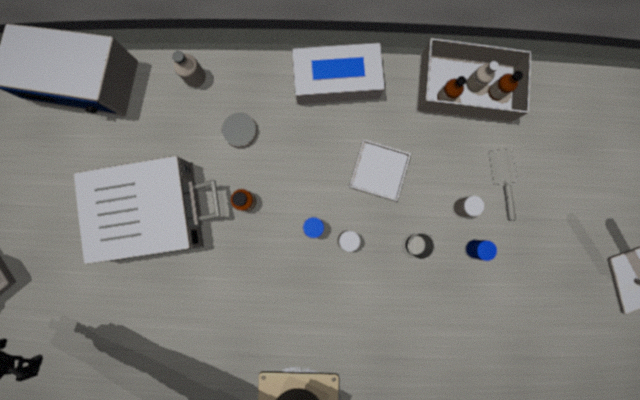

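The scene picture shows: amber bottle (397,235), handle (430,240), tray (258,218), white jars (207,157) and (317,172), blue look-alikes (220,130) and (342,190), beaker (263,152). The top picture shows: bottle (242,200), handle (210,200), tray (380,171), white jars (349,241) and (473,206), beaker (416,245), blue (313,228) and (485,250). Possible confusions: the bottles in the bin (453,88), (510,85) and (483,77), the grey bottle (187,68), the blue jars, and the round disc (240,130). I choose the bottle at (242,200) and the white jars at (349,241) and (473,206), and check them in a close crop.

```bash
python3 - <<'E'
import cv2
im=cv2.imread("pics/top0.png"); c=cv2.resize(im[140:270,175:335],None,fx=5,fy=5,interpolation=2)[:,:800]
d=cv2.resize(im[135:265,335:495],None,fx=5,fy=5,interpolation=2)
cv2.imwrite("pics/c1.png",c);cv2.imwrite("pics/c2.png",d[:600])
E
python3 - <<'E'
import cv2
a=cv2.imread("pics/c1.png");c=cv2.imread("pics/c2.png")
import numpy as np
# stack at 3.7x / fit 800x600
im=cv2.imread("pics/top0.png")
L=cv2.resize(im[150:270,175:375],None,fx=4,fy=4,interpolation=2)
cv2.imwrite("pics/c3.png",L)
E
```

```text
(no output)
```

View pics/c3.png

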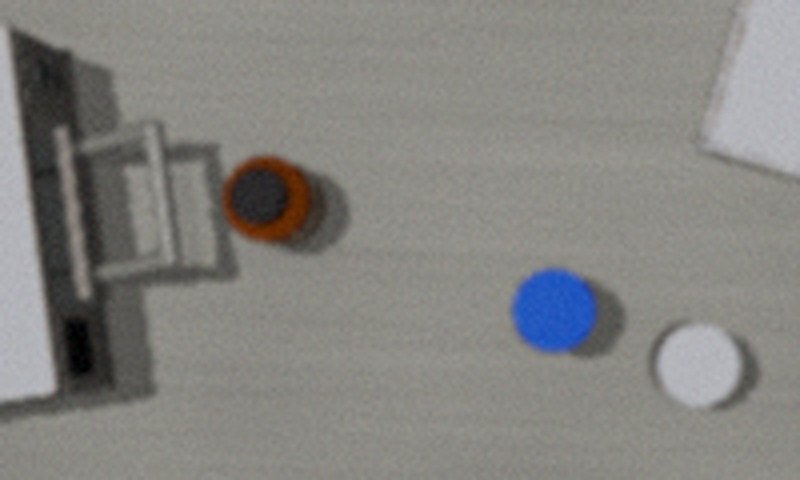

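View pics/c2.png

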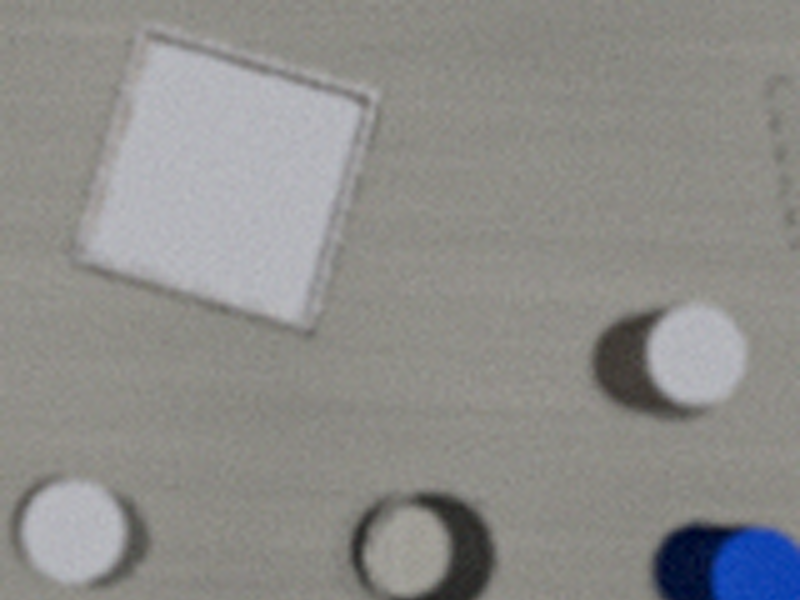

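The crops show the amber bottle with its black cap at (240,199), a white lid at (349.8,241.3), a second white lid at (474,206), the blue jar (313.5,227.5), the handle bar (215.5,198.8), and the open beaker at about (419,247). The choice stands.

```bash
cat > h.py <<'E'
import numpy as np,cv2
from workcell import arm,capture,camera_params
from scipy.spatial.transform import Rotation as Ro
def K(p):
    f=200/np.tan(np.radians(p["fov_y"]/2)); return np.array([[f,0,p["cx"]],[0,f,p["cy"]],[0,0,1]])
def wrist_RT(o):
    p=camera_params("wrist"); T=np.eye(4);T[:3,:3]=Ro.from_rotvec(o["tcp_rot"]).as_matrix();T[:3,3]=o["eef_pos"]
    M=np.linalg.inv(T@p["T_tool_cam"]); return p,M[:3,:3],M[:3,3]
def backproj(uv,z,p,R,t):
    n=cv2.undistortPoints(np.array(uv,float).reshape(-1,1,2),K(p),p["dist_coeffs"]).reshape(-1,2)
    d=np.c_[n,np.ones(len(n))]@R; c=-R.T@t
    return c+d*((z-c[2])/d[:,2])[:,None]
def proj(X,p,R,t): return cv2.projectPoints(np.array(X,float).reshape(-1,3),cv2.Rodrigues(R)[0],t,K(p),p["dist_coeffs"])[0].reshape(-1,2)
def down(yaw):
    "tool x down, jaw axis y at world angle yaw"
    x=np.array([0,0,-1.]);y=np.array([np.cos(yaw),np.sin(yaw),0]);return Ro.from_matrix(np.c_[x,y,np.cross(x,y)]).as_rotvec()
def say(*a):
    o=arm.observe();print(*a,"t",round(o["clock"],2),"p",o["eef_pos"].round(4),"F",np.round(o["ft_force"],1),"g",round(o["grip_width"],4))
E
python3 - <<'E'
from h import *
p=camera_params("top");R,t=p["R"],p["t"]
def top(uv,z):return backproj(uv,z,p,R,t)[:,:2].round(4)
z4=lambda q,o:(np.array(q)+.5)/4-.5+o
z5=lambda q,o:(np.array(q)+.5)/5-.5+o
A=[175,150];B=[335,135]
print("cap",top(z4([260,195],A),.108),"shoulder",top(z4([266,199],A),.076))
print("jara",top(z4([699,365],A),.095),top(z5([74,532],B),.095))
print("blue",top(z4([555,310],A),.095))
print("jarb",top(z5([696,355],B),.095))
print("beak",top(z5([423,560],B),.075))
T=top(z5([[148,30],[378,95],[312,330],[78,262]],B),.02);print("tray",T,T.mean(0),np.linalg.norm(T-np.roll(T,1,0),axis=1))
H=top(z4([[152,122],[173,265]],A),.088);print("handle",H,H.mean(0),np.linalg.norm(H[1]-H[0]))
P=top(z4([[62,128],[84,297]],A),.05);print("plate",P,P.mean(0))
d=H[0]-H[1];print("angle of bar",np.arctan2(d[1],d[0]),"plate",np.arctan2(*(P[0]-P[1])[::-1]))
o=arm.observe();Rt=Ro.from_rotvec(o["tcp_rot"]).as_matrix();print(Rt.round(3),o["joints"])
# scene view cross-check
s=camera_params("scene");
for n,X in dict(bottle=[*top(z4([260,195],A),.108)[0],.108],ja=[*top(z4([699,365],A),.095)[0],.095],jb=[*top(z5([696,355],B),.095)[0],.095],tray=[*T.mean(0),.01],h=[*H.mean(0),.085]).items(): print(n,proj(X,s,s["R"],s["t"]).round(1))
E
```

```text
cap [[0.5403 0.1453]] shoulder [[0.5397 0.147 ]]
jara [[ 0.4464 -0.1177]] [[ 0.4461 -0.1178]]
blue [[ 0.477  -0.0312]]
jarb [[ 0.5378 -0.4186]]
beak [[ 0.4356 -0.2899]]
tray [[ 0.7028 -0.1558]
 [ 0.6724 -0.2758]
 [ 0.5498 -0.2429]
 [ 0.5816 -0.122 ]] [ 0.62665  -0.199125] [0.1258248  0.12379079 0.12693766 0.1250122 ]
handle [[0.584  0.2164]
 [0.4977 0.2   ]] [0.54085 0.2082 ] 0.08784446482277639
plate [[0.5824 0.2824]
 [0.4768 0.2638]] [0.5296 0.2731]
angle of bar 0.1877954975558999 plate 0.1743480499110028
[[-0.001  0.302  0.953]
 [-0.002  0.953 -0.302]
 [-1.    -0.002 -0.   ]] [ 1.16058943e+00  2.77064574e-01 -2.77350094e-02  1.26800445e+00
 -2.90897993e-05  1.46738539e+00]
bottle [[398.2 219.2]]
ja [[316.6 160.1]]
jb [[203.7 144.9]]
tray [[258.2 216. ]]
h [[421.7 234.9]]
```

Run:
```python
from h import *
arm.move_pose([.540,.146,.20],down(.18)); say()
o=arm.observe();im=capture("wrist");cv2.imwrite("pics/w1.png",im)
p,R,t=wrist_RT(o)
for n,X in dict(cap=[.5403,.1453,.108],sh=[.54,.147,.076],h0=[.584,.2164,.085],h1=[.4977,.2,.085]).items():print(n,proj(X,p,R,t).round(1))
print(o["joints"].round(2))
```

```text
t 2.16 p [0.5398 0.1468 0.2001] F [-0.1  0.3  0.2] g 0.0852
cap [[326.4 205.3]]
sh [[326.3 193. ]]
h0 [[389.8 130.2]]
h1 [[290.1 130.9]]
[ 0.15  0.18 -0.22  1.17  0.    1.54]
```

View pics/w1.png

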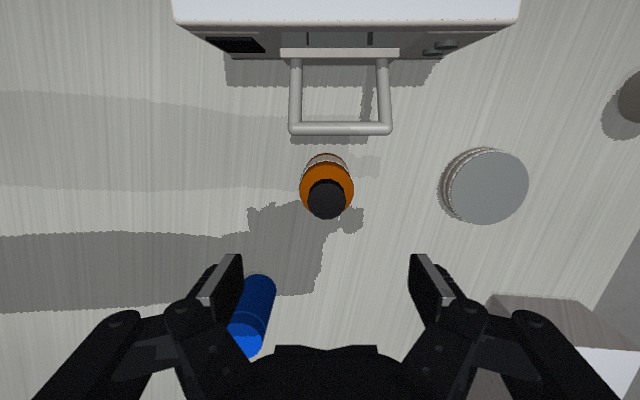

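Wrist view: bottle cap centre (326,199), shoulder circle centre about (326.5,186), handle bar from (291,128) to (391,128). I predicted the cap at 205 and the handle at 130.5, so this agrees to within a few mm, with the bottle slightly nearer the handle.

Run:
```python
from h import *
p,R,t=wrist_RT(arm.observe())
print(backproj([326,199.5],.108,p,R,t),backproj([326.5,187],.08,p,R,t))
H=backproj([[291,128],[391,128]],.085,p,R,t);print(H,H.mean(0),np.linalg.norm(H[1]-H[0]),np.arctan2(*(H[1]-H[0])[1::-1]))
P=backproj([[281,50],[400,50]],.06,p,R,t);print(P,P.mean(0),np.arctan2(*(P[1]-P[0])[1::-1]))
bx,by=.5405,.148
arm.movel([bx,by,.12],rate=.15);arm.movel([bx,by,.040],rate=.1);say()
arm.move_gripper(.045);say("grip")
arm.movel([bx,by,.075],rate=.1);say("lift")
```

```text
[[0.53898387 0.15051933 0.108     ]] [[0.53888709 0.15413296 0.08      ]]
[[0.49810971 0.20263743 0.085     ]
 [0.58459536 0.21854173 0.085     ]] [0.54135254 0.21058958 0.085     ] 0.08793585981467907 0.18186336998473898
[[0.47721957 0.26534796 0.06      ]
 [0.58121447 0.2844677  0.06      ]] [0.52921702 0.27490783 0.06      ] 0.18182216681559246
t 3.84 p [0.5412 0.1481 0.0406] F [ 0.7 -0.3 -0.9] g 0.0853
grip t 4.25 p [0.5415 0.1481 0.0411] F [-0.8  0.4  4.7] g 0.0523
lift t 4.75 p [0.5402 0.148  0.0748] F [-0.4 -0.3 -2.4] g 0.0521
```

```bash
cat >> h.py <<'E'
def lower(x,y,z0,zmin,rot=None,step=.0015,thr=2.5):
    f0=arm.observe()["ft_force"][2];z=z0
    while z>zmin:
        z-=step;arm.movel([x,y,z],rate=.03)
        f=arm.observe()["ft_force"][2]
        if f-f0>thr: break
    say("lowered df",round(f-f0,1))
E
python3 - <<'E'
from h import *
arm.movel([.541,.148,.16],rate=.2)
x,y=.627,-.199
arm.move_pose([x,y,.14],down(-.26));say()
arm.movel([x,y,.052],rate=.12);arm.hold(.2);say()
lower(x,y,.052,.036)
arm.move_gripper(.085);say("open")
arm.movel([x,y,.15],rate=.2)
o=arm.observe();print(o["joints"].round(2));cv2.imwrite("pics/t1.png",cv2.resize(capture("top")[120:270,175:505],None,fx=2.4,fy=2.4,interpolation=2))
E
```

```text
t 6.67 p [ 0.6267 -0.1976  0.1396] F [-0.5 -0.1 -3.1] g 0.0523
t 7.75 p [ 0.6279 -0.1994  0.0532] F [ 1.1 -0.2 -1.7] g 0.0527
lowered df 7.8 t 9.0 p [ 0.6273 -0.1991  0.0461] F [-4.   1.5  6. ] g 0.0525
open t 9.43 p [ 0.6269 -0.199   0.0443] F [0.7 0.3 0.1] g 0.0849
[-0.41  0.38 -0.06  1.13 -0.    1.43]
```

View pics/t1.png

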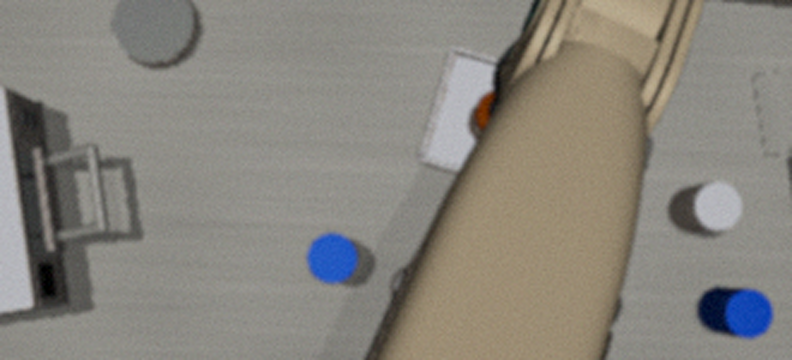

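The bottle stands inside the tray at crop (485,108), and the carriage is still shut. Next I pull the handle.

Run:
```python
from h import *
th=.182;out=np.array([np.sin(th),-np.cos(th)]);h=np.array([.5413,.2095]);r=down(th+np.pi/2)
arm.move_pose([*h,.15],r);arm.move_gripper(.055);say()
arm.movel([*h,.066],rate=.12);say()
arm.move_gripper(0.0);say("pinch")
f0=arm.observe()["ft_force"]
arm.movel([*(h+out*.183),.066],rate=.1);say("pulled")
d=.183
while d<.2:
    d+=.0015;arm.movel([*(h+out*d),.066],rate=.03)
    f=(arm.observe()["ft_force"]-f0)[:2]@out
    print(round(d,4),round(f,1),end=" ")
    if f<-9:break
arm.hold(.2);say("stop");o=arm.observe();print((o["eef_pos"][:2]-h)@out)
arm.move_gripper(.055);say("open")
arm.movel([*(h+out*d),.17],rate=.2)
p=camera_params("top");cv2.imwrite("pics/t2.png",cv2.resize(capture("top")[130:260,160:360],None,fx=4,fy=4,interpolation=2))
```

```text
t 12.11 p [0.5415 0.2092 0.15  ] F [ 0.  -0.9  0.7] g 0.0544
t 12.96 p [0.542  0.2097 0.0666] F [0.1 0.  0.2] g 0.0549
pinch t 13.43 p [0.5419 0.2099 0.0669] F [-0.   0.4  5. ] g 0.01
pulled t 15.42 p [0.5749 0.03   0.0669] F [-0.7  1.8  6.4] g 0.0102
0.1845 -5.8 0.186 -8.7 0.1875 -11.9 stop t 16.37 p [0.5749 0.03   0.0669] F [-2.7 12.7  7.3] g 0.0102
0.1826162318581161
open t 16.87 p [0.5752 0.0247 0.0658] F [-0.6  0.5 -0.5] g 0.0548
```

Run:
```python
from h import *
th=.182
arm.move_pose([.553,.15,.20],down(th));say()
o=arm.observe();cv2.imwrite("pics/w2.png",capture("wrist"));p,R,t=wrist_RT(o)
out=np.array([np.sin(th),-np.cos(th)]);lat=np.array([np.cos(th),np.sin(th)]);hs=np.array([.5749,.030])
for n,k in dict(po=.101,pi=.166).items():
    c=hs-out*k;print(n,c,proj([[*(c+a*.03*out+b*.03*lat),.051] for a,b in((1,1),(1,-1),(-1,-1),(-1,1))],p,R,t).round(0).tolist())
print("handle",proj([[*(hs+b*.04*lat),.085] for b in(-1,1)],p,R,t).round(0).tolist())
```

```text
t 19.16 p [0.5527 0.1498 0.1993] F [ 0.3 -0.9  0.2] g 0.0551
po [0.55661931 0.12933185] [[353.0, 231.0], [299.0, 231.0], [298.0, 178.0], [355.0, 178.0]]
pi [0.54485451 0.19325829] [[355.0, 173.0], [298.0, 173.0], [296.0, 113.0], [357.0, 113.0]]
handle [[289.0, 304.0], [363.0, 304.0]]
```

View pics/w2.png

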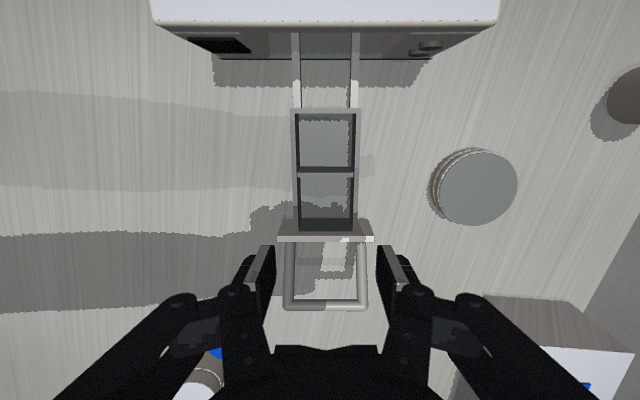

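Wrist view: the box's outer sides are at columns 291 and 361, the pocket rims at rows 113/170/230. My predictions were 113/173–178/231, so both pockets are confirmed within about 1 mm. On to jar_a.

Run:
```python
from h import *
arm.move_pose([.4463,-.1178,.19],down(-.345));arm.move_gripper(.085);say()
o=arm.observe();im=capture("wrist");cv2.imwrite("pics/w3.png",im);p,R,t=wrist_RT(o)
a=np.linspace(0,6.28,40);c=np.c_[.4463+.025*np.cos(a),-.1178+.025*np.sin(a),0*a+.095]
print(proj([.4463,-.1178,.095],p,R,t));cv2.polylines(im,[proj(c,p,R,t).round().astype(int)],True,(0,0,255));
cv2.imwrite("pics/w3o.png",cv2.resize(im[90:320,170:480],None,fx=2.5,fy=2.5))
```

```text
t 20.73 p [ 0.4466 -0.1174  0.19  ] F [-0.3  0.3 -0.7] g 0.0851
[[326.13903742 202.58925179]]
```

View pics/w3o.png

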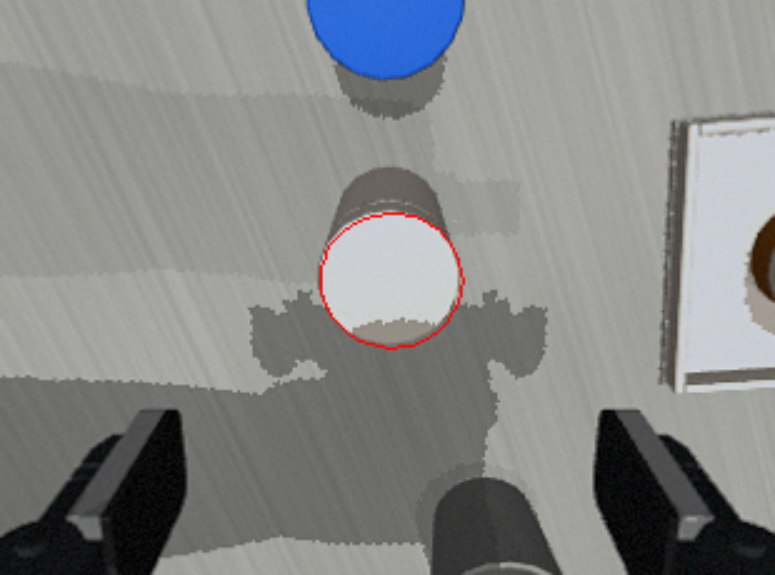

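The predicted ring falls on the white lid at crop (392,280), within 1 mm. The blue jar and the beaker are clear of the fingers.

```bash
cat >> h.py <<'E'
def fetch(jx,jy,yaw,pk,th=.182):
    arm.movel([jx,jy,.12],rate=.2);arm.movel([jx,jy,.052],rate=.1)
    arm.move_gripper(.04);say("grip");z=arm.observe()["eef_pos"][2]
    arm.movel([jx,jy,.085],rate=.1);arm.movel([jx,jy,.2],rate=.2);say("lift")
    arm.move_pose([*pk,.19],down(th));say("over")
    arm.movel([*pk,.115],rate=.15);arm.hold(.2);say()
    arm.movel([*pk,.070],rate=.08);arm.hold(.15);say("in")
    lower(*pk,.070,.057);
    arm.move_gripper(.085);say("open");arm.movel([*pk,.19],rate=.2);say()
E
python3 - <<'E'
from h import *
fetch(.4463,-.1178,-.345,(.5449,.1933))
cv2.imwrite("pics/w4.png",capture("wrist"))
E
```

```text
grip t 22.53 p [ 0.4467 -0.118   0.0528] F [-2.4  0.4  6.5] g 0.0486
lift t 23.74 p [ 0.4453 -0.1174  0.1986] F [-0.4  0.1 -2.3] g 0.0491
over t 24.98 p [0.5445 0.1923 0.1894] F [-0.3 -0.8 -1.6] g 0.0489
t 25.83 p [0.5462 0.1935 0.1165] F [-0.3  0.2 -0.6] g 0.0488
in t 26.69 p [0.5456 0.1935 0.0707] F [ 0.5  0.4 -1.3] g 0.0488
lowered df 7.7 t 27.94 p [0.5449 0.1933 0.0638] F [-3.4 -1.9  6.5] g 0.0488
open t 28.39 p [0.5449 0.1933 0.0624] F [-0.8 -0.1 -0.7] g 0.0849
t 29.18 p [0.5441 0.1931 0.1889] F [-1.2  0.7 -1. ] g 0.085
```

View pics/w4.png

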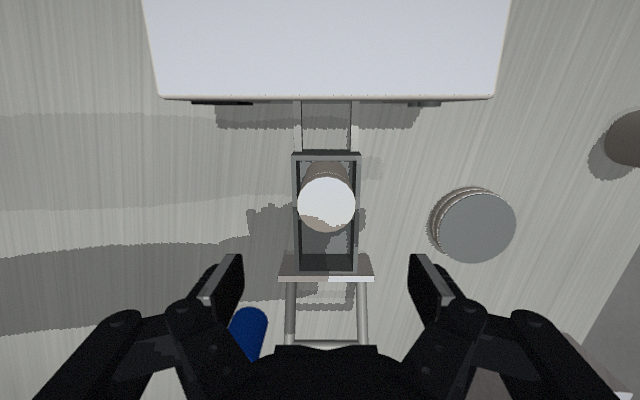

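Jar_a stands in the inner pocket (lid at (326,204)), and the TCP height at contact matches the 11 mm floor. Now jar_b.

Run:
```python
from h import *
j=(.5378,-.4186)
arm.move_pose([*j,.19],down(.182));say();print(arm.observe()["joints"].round(2))
o=arm.observe();im=capture("wrist");cv2.imwrite("pics/w5.png",im);p,R,t=wrist_RT(o)
a=np.linspace(0,6.28,40);c=np.c_[j[0]+.025*np.cos(a),j[1]+.025*np.sin(a),0*a+.095]
print(proj([*j,.095],p,R,t));cv2.polylines(im,[proj(c,p,R,t).round().astype(int)],True,(0,0,255));
cv2.imwrite("pics/w5o.png",cv2.resize(im[90:320,170:480],None,fx=2.5,fy=2.5))
```

```text
t 31.43 p [ 0.5384 -0.4175  0.19  ] F [ 1.  -0.1 -0.2] g 0.085
[-0.75  0.4   0.05  1.23  0.    0.63]
[[325.34769586 203.60853006]]
```

View pics/w5o.png

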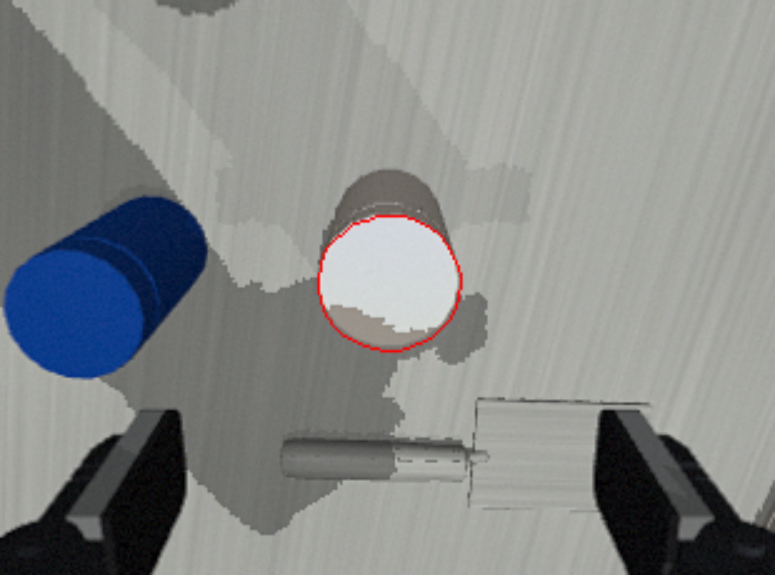

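The ring falls on the white lid at crop (390,282). The blue jar is about 60 mm clear. Fetching it.

Run:
```python
from h import *
fetch(.5378,-.4186,.182,(.5566,.1293))
cv2.imwrite("pics/w6.png",capture("wrist"))
arm.move_j([1.161,.276,-.026,1.268,0,1.467]);say("home")
a=capture("top")[60:280,70:520];b=capture("scene")[90:330,150:600]
cv2.imwrite("pics/f.png",cv2.resize(np.vstack([a,b]),None,fx=1.3,fy=1.3,interpolation=2))
```

```text
grip t 33.23 p [ 0.5384 -0.4193  0.0531] F [-0.7 -0.2  2.8] g 0.0491
lift t 34.44 p [ 0.5371 -0.4179  0.1983] F [-0.  -0.3 -1.6] g 0.0485
over t 36.42 p [0.5572 0.1285 0.1901] F [ 0.9 -0.5 -1.6] g 0.0486
t 37.27 p [0.5579 0.1294 0.1165] F [ 0.5  0.7 -1.2] g 0.0484
in t 38.12 p [0.5573 0.1294 0.0707] F [ 1.  -0.9 -1.2] g 0.0489
lowered df 10.2 t 39.38 p [0.5569 0.1294 0.0641] F [-2.7  0.8  9.1] g 0.0492
open t 39.83 p [0.5565 0.1293 0.0623] F [-0.6 -0.3 -0.3] g 0.0848
t 40.62 p [0.5558 0.1292 0.1889] F [-0.1 -0.2 -0.5] g 0.0852
home t 42.8 p [0.1895 0.5957 0.2316] F [ 0.5 -0.  -0.5] g 0.0849
```

View pics/f.png

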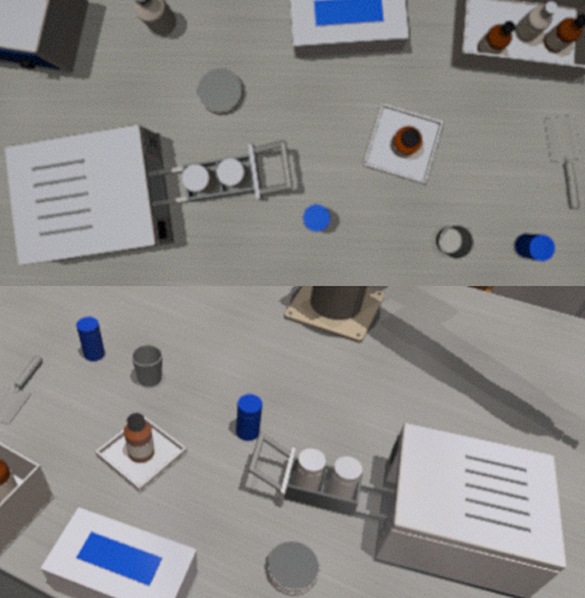

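The final picture shows the bottle upright in the tray, both jars upright in the pockets, the beaker unmoved and the carriage out. One check on the stop: the carriage should extend the handle 250 mm from the instrument face.

Run:
```python
from h import *
th=.182;out=np.array([np.sin(th),-np.cos(th)])
p,R,t=wrist_RT(dict(tcp_rot=down(th),eef_pos=np.array([.5527,.1498,.1993])))
hs=np.array([.5749,.030])
for r in(20,24,28):
  f=backproj([326,r],.135,p,R,t)[0];print(r,f.round(4),(hs-f[:2])@out)
h=backproj([326,304],.085,p,R,t)[0];print("handle seen",h,(hs-h[:2])@out)
```

```text
20 [0.5289 0.2799 0.135 ] 0.25413649826552753
24 [0.5293 0.2778 0.135 ] 0.25194969321205585
28 [0.5297 0.2756 0.135 ] 0.2497446439062922
handle seen [0.57516981 0.03084026 0.085     ] 0.0007775430970907272
```

Handle to face measures 250–254 mm against the nominal 250 mm, so the carriage is at its stop. Handing in.

```bash
python3 -c "
from h import *
arm.sign_off();say()"
```

```text
the job is handed in; nothing more can be done
the job is handed in; nothing more can be done
```

The job is done and handed in at about 43 s on the robot's clock, against the 72 s limit. I set the bottle upright in the tray, pulled the carriage out to its stop, then stood jar_a in the inner pocket and jar_b in the outer one.

- **Final pictures:** bottle and jars stand upright in their places. The beaker and the blue look-alikes look unmoved, by eye rather than measured.
- **Setting down:** I lowered each piece until the wrist felt contact (6–9 N), then let go. Both jars touched at the height expected for the 11 mm pocket floor.
- **Carriage stop:** it stopped dead against 12 N. The handle measures 250–254 mm from the instrument's face, against 250 mm nominal.
- **Disagreements:** the travel from my estimate of the handle's start was 183 mm, not 190 mm. I take that to be a carriage not fully in at the start, since the face distance fits the stop. Before the grasp, the top and wrist cameras differed by about 5–7 mm on the bottle, which did no harm.

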